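Set the metering valve two turns open

TASK

Set the air metering valve next to the microscope: turn its wheel clockwise by the crank handle until it is closed against its stop, then open it anticlockwise exactly two full turns. Finish with the crank handle still gripped between the fingers, holding the wheel still there: do not let go. Leave the small bar-handled shut-off valve alone and do not knock over or push about the things lying around.

Things in the scene. Friction and masses are not known exactly. Their poses are not given: they have to be found in the camera images.
- metering_valve (a joint): angle of the valve wheel in rad, counted over whole turns: 0 = closed, against the hard stop; grows as the wheel turns anticlockwise seen from above (opening), up to 28.3 (four and a half turns), where the other stop is. Starts between 2.0 and 6.8. The wheel turns about a vertical axis, does not rise, stays where it is left and needs about 0.12 N m (2 to 3 N at the crank handle).
- wheel_axis (a point): the point on the vertical axis of the wheel, at the middle of its rim (124 mm above the work surface). Bare aluminium wheel with three spokes: rim radius 55 mm to the middle of a 12 mm thick round bar; the hub ends 16 mm above this point. It sits on a brass valve on a fixed aluminium base plate (110 x 300 mm) with a gauge, face up (81 mm high, 110 mm to one side of the axis), and the shut-off valve (115 mm to the other side).
- crank_handle: the crank handle: an upright black plastic cylinder, 24 mm in diameter and 56 mm tall, standing on the rim of the wheel, its axis 55 mm from the wheel's axis. Origin at its centre (half-way up), 162 mm above the work surface; its lower end is 4 mm above the rim's top. It travels in a circle as the wheel turns and spins freely on its own pin, so the hand need not turn with it. z up.
- shutoff (a joint): angle in rad of the small shut-off valve's bar handle (52 x 10 mm bar, top 82 mm above the work surface, 115 mm from the wheel's axis on the same base plate); 0 at the start; to be left alone (moves freely at a light touch).
- mount_a: bystander: black resin specimen mount, disc 30 mm in diameter, 20 mm tall, steel coupon on top; origin at the centre of its underside.
- mount_b: bystander: larger resin mount, disc 40 mm in diameter, 22 mm tall; origin at the centre of its underside.
- spanner: bystander: steel spanner 160 mm long, lying flat; origin under its middle, x along it.
- dropper: bystander: small bottle, 36 mm in diameter and 75 mm tall; origin at the centre of its underside.
- dish: bystander: shallow glass dish, 90 mm in diameter, 16 mm tall; origin at the centre of its underside.
- eyepiece: bystander: black microscope eyepiece standing on end, 34 mm in diameter, 52 mm tall; origin at the centre of its underside.
- mouse: bystander: black computer mouse, 105 x 60 mm, 34 mm tall; origin at the centre of its underside.

How it is judged:
By the outcome, as a careful person would: the job done as asked, in the order asked, and still so for the second after the job is handed in, while the arm keeps its last pose, push and grip.
It also fails if it takes over 72 s, if anything falls off the work surface, if the arm or the gripper's body presses on something with over 40 N, if the wrist force passes 120 N, or if a joint passes its speed limit or range.

ROBOT

A 6-joint arm with a two-finger parallel gripper is mounted at the origin on the work surface. World frame = base frame: x ahead of the robot, y to its left, z up, the work surface at z = 0. Lengths are in m, angles in rad, forces in N, time in s.
With the tool pointing down it reaches from about 0.35 to 0.775 m from the base axis. Payload 5.5 kg.
Tool frame: the origin (TCP) lies midway between the tips of the shut fingers; the grasp point (between the pads) lies 19 mm behind it; x points along the fingers, y is the direction in which the jaws open and shut, and the axes are right-handed (so a half turn about x gives the same grasp; the last joint's range is limited). The gripper opens to 85 mm and grips with 20 to 120 N. Pads are 22 mm wide; open, the fingers measure 114 mm over their backs; the gripper's body (76 mm by 85 mm) begins 54 mm behind the grasp point. The pads swing forward as they close: fully open they stand 13 mm farther back than shut.
Start: joints at [-0.14, 0.313, 0.046, 1.304, 0, 1.431], TCP at [0.575, -0, 0.2] pointing down, gripper open.
Joint ranges: [-2.76, 2.76], [-0.86, 1.69], [-1.03, 1.26], [-2.2, 2.34], [-1.47, 1.5], [-3.14, 3.14]. Speed limits (rad/s): [2.57, 2.57, 3.14, 3.14, 3.14, 3.14].

INTERFACE

Orientations are given as a rotation vector (axis times angle).
In Python, from rig import manip gives the robot as it stands.
- The arm moves only by the tool arm_command, never from a script. Its arguments are lists of equal length, an entry for each row: "xyz": the shift along the world's x, y, z in mm, a list of three; "rot": the turn, a rotation vector about the world's x, y, z in rad, a list of three; "hand": the finger opening in mm, from 0 to 85.4. A call has 1 to 20 rows; each row shifts and turns the commanded pose from where the row before left it; what a row does not reach is not made up. A row lasts 1/8 s, in which the tool goes at most 62.5 mm and 10.7 degrees, less where a joint would pass 70% of its speed; a pose out of reach is approached as far as the arm can. A call with a gripper value outside its range is refused whole. The fingers move at their own pace and stop on an object; "force" is the grip in N (left out, the last holds). Time passes only in rows, so rows that do not move let the fingers close. It gives the time, the measured TCP pose, the force and the opening at its end, in the units of the state.
- manip.state(): the state, without advancing time (a new reading comes with each control period).
- manip.grab_frame(name): name is "scene" or "side" or "wrist"; returns (picture, depth): 420x560x3 uint8, red, green, blue; 420x560 float32, m along the optical axis (not along the pixel's ray), 0 where there is no reading.
- manip.camera_model(name): a dict with "camera_matrix" (3x3 intrinsics, pixels), "rvec" (rotation vector, rad) and "tvec" (3), from world to camera coordinates, as OpenCV has them. Camera axes: x right, y down, z forward; pixel columns grow to the right and rows downward; lengths in m; the calibration is good to about 2 mm. A picture is of the moment at which its call begins: read the wrist's pose just before it. camera_model takes no time and is no camera call; for the wrist camera it gives the pose at the moment of the call.
- manip.finish_job(): hands the job in, once; it reports no verdict.
Trained networks look in the newest picture that a camera, given by its name, has taken for a name from the list of things; names that differ only in an ending like _2 or _b are one class to them, and where a whole thing is asked for, a point or a joint stands for the part that bears it (a point fixed in the world has none). Each returns a list of dicts, best first, with "confidence" (0 to 1); they miss things now and then, are a little off and sometimes report something else, mostly with a low value. They report only what shows in the picture. A call takes as long as a camera call.
- manip.search_frame(query, camera): "position" ([column, row] in pixels, amid what is visible of it).
The state is a dict: "t": time; "q": joint angles; "qd": joint speeds; "tau": joint torques, N m; "eef_pos": TCP position; "tcp_rot": TCP orientation; "wrist_force": force on the tool from outside, world axes, zero at the start; "torque": the same for the moment, N m; "gripper_width": finger opening in m.
Only numpy, scipy, OpenCV 4.12 (cv2) and the standard library are available. Lean on these libraries where they do the work, as an engineer would, in place of code of your own. Each camera call takes 0.05 s, during which the arm holds its last target.

## Working session

There is one attempt and no reset: what is moved stays moved. The work goes in short steps, Python scripts to look and compute and a tool call to move; the robot and the scene stay as the last step left them, time stands still between calls to the robot, and variables do not carry over. Pictures are saved under pics/ and viewed, and the job is handed in when it is done.

Besides the shell and the picture viewer there is one more tool, called after "Emit:" as name(argument=value, ...) on one line, values as JSON. arm_command: Moves the arm, as the interface text tells. Its arguments: {"type":"object","properties":{"xyz":{"type":"array"},"rot":{"type":"array"},"hand":{"type":"array"},"force":{"type":"number"}},"required":["xyz","rot","hand"]}

```bash
mkdir -p pics; ls
cat > h.py <<'E'
from rig import manip
import numpy as np, cv2
def save(name,fn):
    p,d=manip.grab_frame(name); cv2.imwrite('pics/'+fn,p[:,:,::-1]); return p,d
def w2c(name):
    m=manip.camera_model(name); R=cv2.Rodrigues(np.array(m['rvec'],float))[0]
    return np.array(m['camera_matrix'],float),R,np.array(m['tvec'],float).ravel()
def cloud(name,d):
    K,R,t=w2c(name); v,u=np.mgrid[0:d.shape[0],0:d.shape[1]]
    X=np.stack([(u-K[0,2])/K[0,0]*d,(v-K[1,2])/K[1,1]*d,d],-1)
    P=(X-t)@R; P[d<=0]=np.nan; return P
E
python3 - <<'E'
from h import *
print(manip.state())
for c in ['scene','side']:
    p,d=save(c,c+'0.png'); P=cloud(c,d); np.save(c+'0.npy',P)
    for q in ['crank_handle','metering_valve','shutoff','dropper','eyepiece','mouse']:
        for r in manip.search_frame(q,c)[:2]:
            u,v=[int(round(x)) for x in r['position']]
            print(c,q,r['confidence'],u,v,P[v,u].round(3))
E
```

```text
pics
{'t': 0.0, 'q': array([-1.39626415e-01,  3.14010954e-01,  4.49785680e-02,  1.30356566e+00,
       -1.17780212e-06,  1.43121017e+00]), 'qd': array([-8.82097684e-04,  3.10128786e-05,  8.39074885e-04,  5.90324679e-04,
        1.92134572e-03,  1.73922065e-03]), 'tau': array([-2.90074182e-03, -4.80629075e+01,  2.98531097e+01,  1.95313990e-02,
       -3.83516899e-04, -4.27451073e-05]), 'eef_pos': array([5.74448003e-01, 5.23670118e-05, 1.99202724e-01]), 'tcp_rot': array([ 1.20856883,  1.21067827, -1.21042514]), 'wrist_force': array([-0.26467877, -0.13812342,  0.27396174]), 'torque': array([ 0.00732215,  0.00263069, -0.07813117]), 'gripper_width': 0.08556139987922687}
scene crank_handle 0.51 280 183 [ 0.511 -0.023  0.18 ]
scene metering_valve 0.72 269 193 [ 0.53  -0.045  0.131]
scene metering_valve 0.47 278 186 [ 0.516 -0.025  0.169]
scene shutoff 0.38 406 292 [0.402 0.368 0.053]
scene dropper 0.68 406 294 [0.402 0.371 0.046]
scene eyepiece 0.43 212 140 [ 0.506 -0.386  0.049]
scene mouse 0.73 177 158 [ 0.629 -0.402  0.027]
side crank_handle 0.59 277 214 [ 0.506 -0.044  0.166]
side metering_valve 0.71 295 227 [ 0.545 -0.074  0.132]
side dropper 0.7 204 163 [0.389 0.341 0.044]
side eyepiece 0.51 325 364 [ 0.493 -0.41   0.054]
side mouse 0.84 378 360 [ 0.616 -0.434  0.034]
```

View pics/scene0.png

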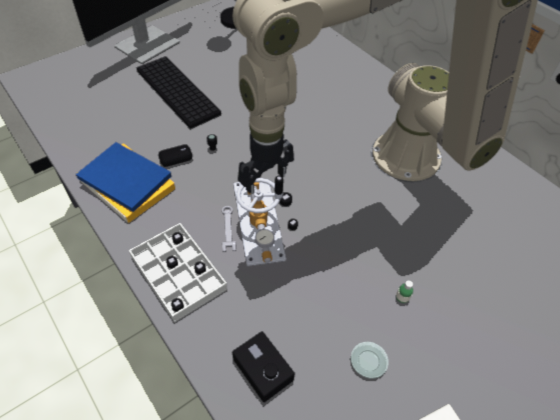

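View pics/side0.png

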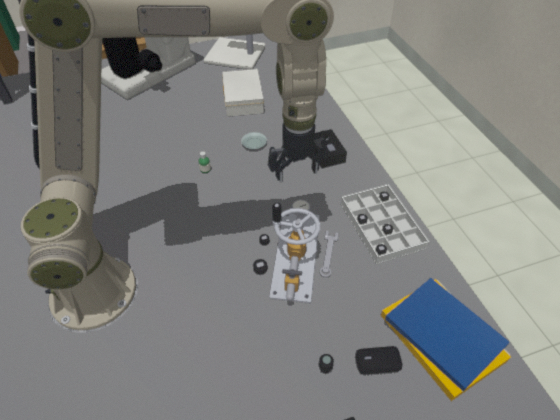

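Scene: wheel near (262,195), handle at (279,184), gauge at (265,236). Side: wheel at (297,226), handle at (277,212), shut-off below at (292,272). I'll fit the wheel next.

Run:
```python
import numpy as np
from scipy.optimize import least_squares
for c in ['scene','side']:
    P=np.load(c+'0.npy').reshape(-1,3); 
    m=(np.hypot(P[:,0]-.545,P[:,1]+.08)<.12)
    Q=P[m]
    R=Q[(Q[:,2]>.112)&(Q[:,2]<.136)]
    f=lambda p:np.abs(np.hypot(R[:,0]-p[0],R[:,1]-p[1])-.055)
    r=least_squares(f,[.55,-.08],loss='soft_l1',f_scale=.004)
    print(c,len(R),r.x,np.median(f(r.x)))
    H=Q[(Q[:,2]>.14)&(Q[:,2]<.195)&(np.hypot(Q[:,0]-.505,Q[:,1]+.035)<.04)]
    print(len(H),H.mean(0),H.min(0),H.max(0))
    g=least_squares(lambda p:np.hypot(H[:,0]-p[0],H[:,1]-p[1])-.012,H.mean(0)[:2],loss='soft_l1',f_scale=.003)
    print('handle',g.x,np.hypot(*(g.x-r.x)))
```

```text
scene 553 [ 0.55715774 -0.0639009 ] 0.004360058839402062
144 [ 0.51384741 -0.02829345  0.1710578 ] [ 0.49991943 -0.04511661  0.14032759] [ 0.52198759 -0.01998213  0.19358712]
handle [ 0.50853773 -0.03413859] 0.05700614241499582
side 715 [ 0.55296291 -0.06660568] 0.0038350301620854177
154 [ 0.50506704 -0.0405146   0.17111146] [ 0.495516   -0.04908539  0.14016162] [ 0.51788325 -0.02468447  0.19232289]
handle [ 0.5077915  -0.03347053] 0.05602137185662096
```

Run:
```python
from h import *
p,d=save('wrist','wrist0.png'); P=cloud('wrist',d); np.save('wrist0.npy',P)
print(manip.camera_model('wrist'))
```

```text
{'camera_matrix': array([[347.4614073 ,   0.        , 285.34522112],
       [  0.        , 347.4614073 , 205.04298645],
       [  0.        ,   0.        ,   1.        ]]), 'rvec': array([-2.82912840e+00,  3.05354317e-04, -1.34219740e-03]), 'tvec': array([-0.57296003, -0.0384718 ,  0.37949097])}
```

View pics/wrist0.png

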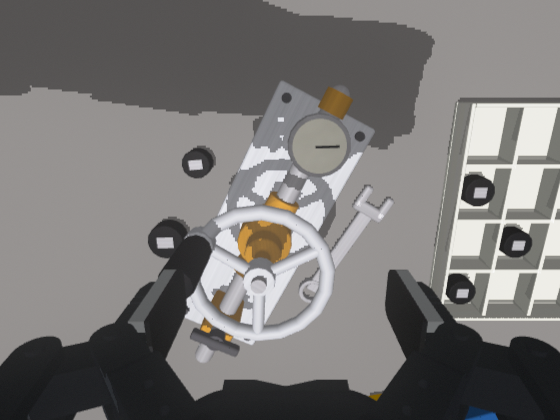

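Wrist view: hub at (260,282), rim around it, handle standing at (190,250), just in front of the left finger. I'll refine the fit from this cloud.

Run:
```python
import numpy as np
from scipy.optimize import least_squares
P=np.load('wrist0.npy')
print(P[278:288:3,255:266:5].round(4).reshape(-1,3))
Q=P.reshape(-1,3);Q=Q[np.isfinite(Q[:,0])]
R=Q[(Q[:,2]>.122)&(Q[:,2]<.134)&(np.hypot(Q[:,0]-.553,Q[:,1]+.066)<.075)&(np.hypot(Q[:,0]-.553,Q[:,1]+.066)>.04)]
r=least_squares(lambda p:np.hypot(R[:,0]-p[0],R[:,1]-p[1])-.055,[.55,-.07],loss='soft_l1',f_scale=.003)
print(len(R),r.x,np.median(abs(r.fun)))
H=Q[(Q[:,2]>.14)&(Q[:,2]<.194)&(np.hypot(Q[:,0]-.508,Q[:,1]+.034)<.022)]
print(len(H),H.mean(0),H.min(0),H.max(0))
T=H[H[:,2]>.186];print('top',len(T),T.mean(0),T.min(0),T.max(0))
S=H[H[:,2]<.186]
g=least_squares(lambda p:np.hypot(S[:,0]-p[0],S[:,1]-p[1])-.012,[.508,-.034],loss='soft_l1',f_scale=.003);print(g.x)
```

```text
[[ 0.5494 -0.0561  0.1354]
 [ 0.5533 -0.0557  0.1361]
 [ 0.557  -0.0572  0.1336]
 [ 0.5496 -0.0568  0.1387]
 [ 0.5536 -0.056   0.1401]
 [ 0.5571 -0.0583  0.1362]
 [ 0.5496 -0.0594  0.1387]
 [ 0.5534 -0.0593  0.1388]
 [ 0.5573 -0.0592  0.1391]
 [ 0.5495 -0.0618  0.1391]
 [ 0.5534 -0.0613  0.1399]
 [ 0.5573 -0.061   0.1404]]
5663 [ 0.55173024 -0.05911598] 0.0029813060937081137
1484 [ 0.5108568  -0.02430289  0.16941384] [ 0.49520694 -0.04076568  0.14010832] [ 0.51800076 -0.01867902  0.19062864]
top 255 [ 0.51295659 -0.02853557  0.18825033] [ 0.49562831 -0.04076568  0.18602067] [ 0.51719777 -0.01934825  0.19062864]
[ 0.50557161 -0.03166641]
```

Axis ≈ (0.552, −0.062), handle ≈ (0.507, −0.033), radius 54 mm, which matches the given 55. Tool stays down with the jaws along x. I'll move above the handle.

Emit:
arm_command(xyz=[[-20,-10,5],[-24,-12,5],[-24,-11,0],[0,0,0],[0,0,0]], rot=[[0,0,0],[0,0,0],[0,0,0],[0,0,0],[0,0,0]], hand=[85,85,85,85,85], force=40)

```text
t: 1.38
eef_pos: [0.5078, -0.033, 0.2104]
tcp_rot: [1.21, 1.208, -1.208]
wrist_force: [0.4, -0.6, -0.2]
gripper_width: 0.0851
```

Run:
```python
from h import *
p,d=save('wrist','wrist1.png'); P=cloud('wrist',d).reshape(-1,3)
from scipy.optimize import least_squares
Q=P[np.isfinite(P[:,0])]
S=Q[(Q[:,2]>.14)&(Q[:,2]<.184)&(np.hypot(Q[:,0]-.508,Q[:,1]+.034)<.022)]
g=least_squares(lambda p:np.hypot(S[:,0]-p[0],S[:,1]-p[1])-.012,[.508,-.034],loss='soft_l1',f_scale=.003);print(len(S),g.x,S.min(0),S.max(0))
print(manip.search_frame('crank_handle','wrist')[:2],manip.state()['eef_pos'])
```

```text
623 [ 0.50585111 -0.03161244] [ 0.49390383 -0.03179482  0.14002796] [ 0.51781617 -0.01879941  0.18395911]
[{'position': [281.9, 218.1], 'confidence': 0.96}] [ 0.50784065 -0.03282687  0.21006559]
```

View pics/wrist1.png

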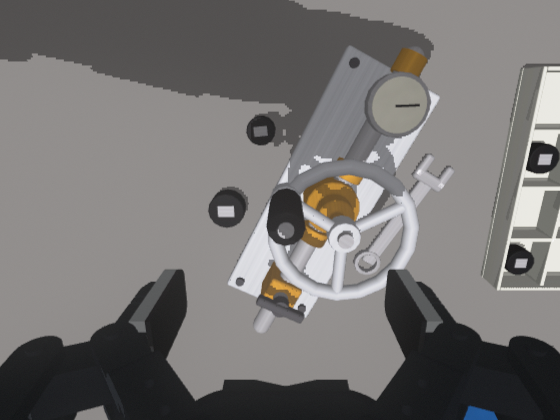

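The handle at (286,215) lies midway between the fingers, and the path down is clear. It measures (0.506, −0.0315). I'll correct by (−2, +1) mm, descend to TCP z ≈ 0.15, and close.

Emit:
arm_command(xyz=[[-2,1,-15],[0,0,-20],[0,0,-15],[0,0,-10],[0,0,0],[0,0,0],[0,0,0],[0,0,0],[0,0,0],[0,0,0],[0,0,0],[0,0,0]], rot=[[0,0,0],[0,0,0],[0,0,0],[0,0,0],[0,0,0],[0,0,0],[0,0,0],[0,0,0],[0,0,0],[0,0,0],[0,0,0],[0,0,0]], hand=[85,85,85,85,85,40,15,15,15,15,15,15], force=40)

```text
t: 2.98
eef_pos: [0.5065, -0.0324, 0.1511]
tcp_rot: [1.21, 1.206, -1.207]
wrist_force: [3.8, -1.2, 4.8]
gripper_width: 0.0216
```

Emit:
arm_command(xyz=[[0,0,0],[0,0,0]], rot=[[0,0,0],[0,0,0]], hand=[10,10])

```text
t: 3.22
eef_pos: [0.5064, -0.0324, 0.151]
tcp_rot: [1.21, 1.206, -1.207]
wrist_force: [4.7, -1.4, 6.3]
gripper_width: 0.0214
```

Run:
```python
from h import *
save('wrist','wrist2.png');print(manip.state())
```

```text
{'t': 3.275, 'q': array([-2.22129946e-01,  2.01229119e-01, -2.23967800e-01,  1.14228667e+00,
       -7.02204130e-05,  1.34874012e+00]), 'qd': array([-0.00046548,  0.00133069,  0.00013096, -0.0013933 , -0.00116432,
        0.00094072]), 'tau': array([ 5.06191682e-01, -3.77175736e+01,  2.44210517e+01,  1.80793986e+00,
        1.10670514e-01,  5.33488055e-03]), 'eef_pos': array([ 0.50647559, -0.03239981,  0.15107053]), 'tcp_rot': array([ 1.21018498,  1.2062087 , -1.20726274]), 'wrist_force': array([ 3.70084204, -1.86573796,  5.7176759 ]), 'torque': array([-0.2826931 , -0.81120213, -0.01955138]), 'gripper_width': 0.02131852579459794}
```

View pics/wrist2.png

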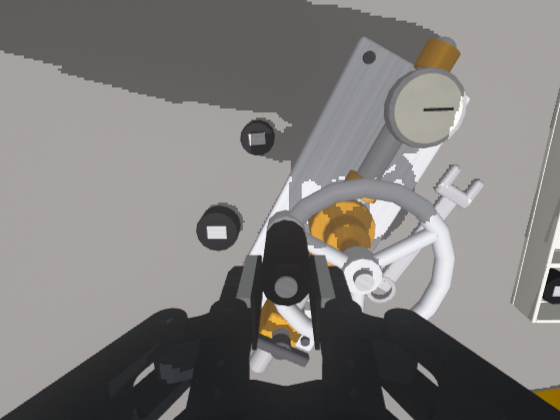

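The handle at (288,265) is firmly between the pads. I'll generate circular rows now, clockwise from phase ≈148°.

```bash
cat > arc.py <<'E'
import numpy as np,sys
# arc.py start_deg step_deg n [dx dy]
a,s,n=float(sys.argv[1]),float(sys.argv[2]),int(sys.argv[3])
ex=[float(v) for v in sys.argv[4:6]] or [0,0]
t=np.radians(a+s*np.arange(n+1)); p=55*np.c_[np.cos(t),np.sin(t)]
p=p-p[0]; p[1:]+=np.array(ex)*np.minimum(1,np.arange(1,n+1)/4)[:,None]
c=np.round(p*2)/2; d=np.diff(c,axis=0)
print('['+', '.join('[%g, %g, 0]'%tuple(r+0.0) for r in d)+']', 'end',a+s*n)
E
python3 arc.py 148 -10 12
```

```text
[[6, 7.5, 0], [7, 6.5, 0], [8, 5.5, 0], [8.5, 3.5, 0], [9.5, 2.5, 0], [9.5, 0.5, 0], [9.5, -1.5, 0], [9, -2.5, 0], [9, -4.5, 0], [7.5, -6, 0], [6.5, -7, 0], [5, -8, 0]] end 28.0
```

Emit:
arm_command(xyz=[[6,7.5,0],[7,6.5,0],[8,5.5,0],[8.5,3.5,0],[9.5,2.5,0]], rot=[[0,0,0],[0,0,0],[0,0,0],[0,0,0],[0,0,0]], hand=[10,10,10,10,10])

```text
t: 3.9
eef_pos: [0.5432, -0.0062, 0.151]
tcp_rot: [1.209, 1.21, -1.21]
wrist_force: [-1.9, -0.2, 10.2]
gripper_width: 0.0216
```

Emit:
arm_command(xyz=[[9.5,0.5,0],[9.5,-1.5,0],[9,-2.5,0],[9,-4.5,0]], rot=[[0,0,0],[0,0,0],[0,0,0],[0,0,0]], hand=[10,10,10,10])

```text
t: 4.4
eef_pos: [0.581, -0.0123, 0.1511]
tcp_rot: [1.211, 1.213, -1.206]
wrist_force: [0.6, 4.1, 8.6]
gripper_width: 0.0217
```

The wheel turns easily; a circle through the three TCP readings gives centre (553.9, −60.0), r 54.9. Continuing in short batches and watching force for the stop.

```bash
python3 arc.py 58 -10 36 0.5 1
```

```text
[[8, -5.5, 0], [6.5, -7, 0], [5.5, -7.5, 0], [3.5, -8.5, 0], [2.5, -9.5, 0], [0.5, -9.5, 0], [-1.5, -9.5, 0], [-2.5, -9, 0], [-4.5, -9, 0], [-6, -7.5, 0], [-7, -6.5, 0], [-8, -5, 0], [-8.5, -4, 0], [-9.5, -2, 0], [-9.5, -0.5, 0], [-9.5, 1, 0], [-9, 3, 0], [-9, 4, 0], [-7.5, 6, 0], [-6.5, 7, 0], [-5, 8, 0], [-4, 9, 0], [-2, 9, 0], [-0.5, 10, 0], [1, 9.5, 0], [3, 9, 0], [4, 8.5, 0], [6, 7.5, 0], [7, 6.5, 0], [8, 5.5, 0], [9, 3.5, 0], [9, 2.5, 0], [10, 0.5, 0], [9.5, -1.5, 0], [9, -2.5, 0], [8.5, -4.5, 0]] end -302.0
```

Emit:
arm_command(xyz=[[8,-5.5,0],[6.5,-7,0]], rot=[[0,0,0],[0,0,0]], hand=[10,10])

```text
t: 4.65
eef_pos: [0.5963, -0.025, 0.1511]
tcp_rot: [1.211, 1.211, -1.205]
wrist_force: [1.3, 5.4, 7.5]
gripper_width: 0.0212
```

Emit:
arm_command(xyz=[[5.5,-7.5,0],[3.5,-8.5,0]], rot=[[0,0,0],[0,0,0]], hand=[10,10])

```text
t: 4.9
eef_pos: [0.6057, -0.0416, 0.1511]
tcp_rot: [1.211, 1.21, -1.205]
wrist_force: [2.9, 4.3, 6.1]
gripper_width: 0.0216
```

Emit:
arm_command(xyz=[[2.5,-9.5,0],[0.5,-9.5,0]], rot=[[0,0,0],[0,0,0]], hand=[10,10])

```text
t: 5.15
eef_pos: [0.609, -0.0612, 0.1511]
tcp_rot: [1.211, 1.209, -1.205]
wrist_force: [2.9, 3.1, 6.0]
gripper_width: 0.0214
```

Emit:
arm_command(xyz=[[-1.5,-9.5,0],[-2.5,-9,0]], rot=[[0,0,0],[0,0,0]], hand=[10,10])

```text
t: 5.4
eef_pos: [0.6052, -0.0803, 0.1511]
tcp_rot: [1.211, 1.207, -1.206]
wrist_force: [3.9, 1.5, 5.5]
gripper_width: 0.0217
```

Emit:
arm_command(xyz=[[-4.5,-9,0],[-6,-7.5,0]], rot=[[0,0,0],[0,0,0]], hand=[10,10])

```text
t: 5.65
eef_pos: [0.6023, -0.0868, 0.1516]
tcp_rot: [1.229, 1.214, -1.179]
wrist_force: [36.8, 39.3, -7.0]
gripper_width: 0.0217
```

Force jumped to 54 N and the TCP lags the command by about 12°: this is the stop, at phase ≈ −29° (3.09 rad travelled). I'll ease the overrun back and look.

Emit:
arm_command(xyz=[[5.5,7,0],[0,0,0],[0,0,0]], rot=[[0,0,0],[0,0,0],[0,0,0]], hand=[10,10,10])

```text
t: 6.02
eef_pos: [0.6029, -0.087, 0.1514]
tcp_rot: [1.215, 1.208, -1.198]
wrist_force: [12.0, 9.3, 2.6]
gripper_width: 0.0214
```

Run:
```python
from h import *
p,d=save('wrist','wrist3.png');np.save('wrist3.npy',cloud('wrist',d));
p,d=save('side','side3.png');np.save('side3.npy',cloud('side',d));s=manip.state();print(s['eef_pos'],s['wrist_force'])
```

```text
[ 0.60291351 -0.08697336  0.15138403] [12.5215841   8.779675    3.66251919]
```

View pics/wrist3.png

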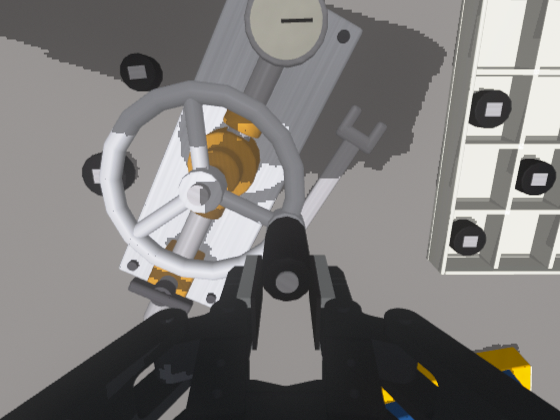

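View pics/side3.png

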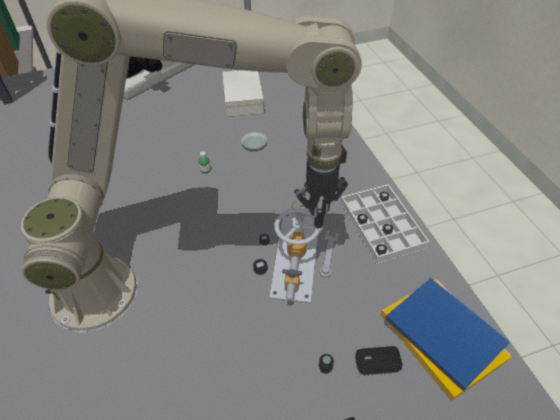

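The handle is upright between the pads at (287,250), with nothing obstructing the wheel. It's pressed on the stop with ~14 N tangentially. Next I'll fit the circle and lay out 720° anticlockwise in 12° rows.

```bash
python3 - <<'E'
import numpy as np
from scipy.optimize import least_squares
A=np.array([(506.4,-32.4),(543.2,-6.2),(581,-12.3),(596.3,-25),(605.7,-41.6),(609,-61.2),(605.2,-80.3),(602.9,-87)])
r=least_squares(lambda p:np.hypot(*(A-p[:2]).T)-p[2],[553,-60,55]);print(r.x,r.fun.round(1))
d=A-r.x[:2];print(np.degrees(np.arctan2(d[:,1],d[:,0])).round(1))
E
python3 arc.py -31 12 20; python3 arc.py 209 12 20;python3 arc.py 89 12 20
```

```text
[553.87258869 -60.54087722  55.28492806] [-0.1  0.1  0.1  0.1 -0.1 -0.2 -0.3  0.4]
[149.3 101.1  60.6  40.   20.1  -0.7 -21.1 -28.4]
[[5, 10.5, 0], [2.5, 11, 0], [0, 11.5, 0], [-2, 11.5, 0], [-4.5, 10.5, 0], [-6.5, 9.5, 0], [-8.5, 8, 0], [-10, 5.5, 0], [-11, 4, 0], [-11, 1.5, 0], [-11.5, -1, 0], [-11, -3.5, 0], [-10, -5.5, 0], [-9, -7.5, 0], [-7, -9.5, 0], [-4.5, -10.5, 0], [-2.5, -11, 0], [-0.5, -11.5, 0], [2.5, -11.5, 0], [4.5, -10.5, 0]] end 209.0
[[6.5, -9.5, 0], [8.5, -8, 0], [10, -5.5, 0], [10.5, -4, 0], [11.5, -1.5, 0], [11.5, 1, 0], [11, 3.5, 0], [10, 5.5, 0], [9, 7.5, 0], [6.5, 9.5, 0], [5, 10.5, 0], [2.5, 11, 0], [0.5, 11.5, 0], [-2.5, 11, 0], [-4.5, 11, 0], [-6.5, 9, 0], [-8.5, 8, 0], [-9.5, 6, 0], [-11, 4, 0], [-11.5, 1, 0]] end 449.0
[[-11.5, -1, 0], [-11, -3.5, 0], [-10, -5.5, 0], [-8.5, -7.5, 0], [-7, -9, 0], [-5, -10.5, 0], [-2.5, -11.5, 0], [-0.5, -11.5, 0], [2.5, -11, 0], [4.5, -10.5, 0], [6.5, -9.5, 0], [8.5, -8, 0], [10, -6, 0], [10.5, -3.5, 0], [11.5, -1.5, 0], [11.5, 1, 0], [11, 3.5, 0], [10, 5.5, 0], [9, 7.5, 0], [6.5, 9, 0]] end 329.0
```

Emit:
arm_command(xyz=[[5,10.5,0],[2.5,11,0],[0,11.5,0],[-2,11.5,0],[-4.5,10.5,0],[-6.5,9.5,0],[-8.5,8,0],[-10,5.5,0],[-11,4,0],[-11,1.5,0]], rot=[[0,0,0],[0,0,0],[0,0,0],[0,0,0],[0,0,0],[0,0,0],[0,0,0],[0,0,0],[0,0,0],[0,0,0]], hand=[10,10,10,10,10,10,10,10,10,10])

```text
t: 7.38
eef_pos: [0.553, -0.0069, 0.1512]
tcp_rot: [1.209, 1.206, -1.208]
wrist_force: [2.1, -3.8, 6.5]
gripper_width: 0.0215
```

Emit:
arm_command(xyz=[[-11.5,-1,0],[-11,-3.5,0],[-10,-5.5,0],[-9,-7.5,0],[-7,-9.5,0],[-4.5,-10.5,0],[-2.5,-11,0],[-0.5,-11.5,0],[2.5,-11.5,0],[4.5,-10.5,0]], rot=[[0,0,0],[0,0,0],[0,0,0],[0,0,0],[0,0,0],[0,0,0],[0,0,0],[0,0,0],[0,0,0],[0,0,0]], hand=[10,10,10,10,10,10,10,10,10,10])

```text
t: 8.62
eef_pos: [0.5051, -0.0876, 0.1512]
tcp_rot: [1.212, 1.209, -1.205]
wrist_force: [5.2, 5.0, 6.1]
gripper_width: 0.0211
```

Emit:
arm_command(xyz=[[6.5,-9.5,0],[8.5,-8,0],[10,-5.5,0],[10.5,-4,0],[11.5,-1.5,0],[11.5,1,0],[11,3.5,0],[10,5.5,0],[9,7.5,0],[6.5,9.5,0]], rot=[[0,0,0],[0,0,0],[0,0,0],[0,0,0],[0,0,0],[0,0,0],[0,0,0],[0,0,0],[0,0,0],[0,0,0]], hand=[10,10,10,10,10,10,10,10,10,10])

```text
t: 9.88
eef_pos: [0.6001, -0.0919, 0.1513]
tcp_rot: [1.209, 1.204, -1.21]
wrist_force: [4.1, -5.3, 6.2]
gripper_width: 0.0212
```

Emit:
arm_command(xyz=[[5,10.5,0],[2.5,11,0],[0.5,11.5,0],[-2.5,11,0],[-4.5,11,0],[-6.5,9,0],[-8.5,8,0],[-9.5,6,0],[-11,4,0],[-11.5,1,0]], rot=[[0,0,0],[0,0,0],[0,0,0],[0,0,0],[0,0,0],[0,0,0],[0,0,0],[0,0,0],[0,0,0],[0,0,0]], hand=[10,10,10,10,10,10,10,10,10,10])

```text
t: 11.12
eef_pos: [0.5531, -0.007, 0.1512]
tcp_rot: [1.21, 1.207, -1.207]
wrist_force: [2.3, -1.6, 8.4]
gripper_width: 0.0216
```

Run:
```python
from h import *
p,d=save('wrist','wrist4.png');s=manip.state();print(s['eef_pos'],s['wrist_force'])
```

```text
[ 0.55130816 -0.00709142  0.15123453] [-0.46416642 -1.46563422  7.47693133]
```

View pics/wrist4.png

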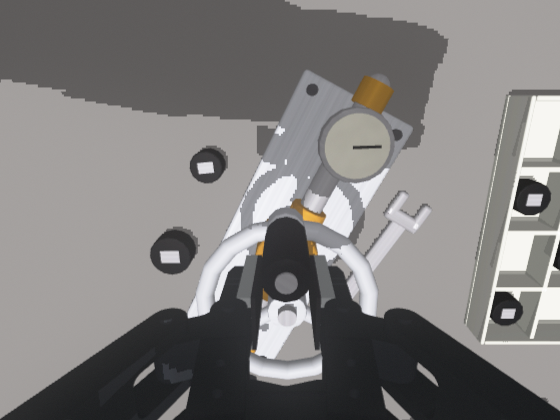

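Handle still gripped at (287,250), at the wheel's +y side. One turn plus ~120° done. Continuing to the second turn, stopping short of the end.

Emit:
arm_command(xyz=[[-11.5,-1,0],[-11,-3.5,0],[-10,-5.5,0],[-8.5,-7.5,0],[-7,-9,0],[-5,-10.5,0],[-2.5,-11.5,0],[-0.5,-11.5,0],[2.5,-11,0],[4.5,-10.5,0]], rot=[[0,0,0],[0,0,0],[0,0,0],[0,0,0],[0,0,0],[0,0,0],[0,0,0],[0,0,0],[0,0,0],[0,0,0]], hand=[10,10,10,10,10,10,10,10,10,10])

```text
t: 12.42
eef_pos: [0.505, -0.0875, 0.1512]
tcp_rot: [1.212, 1.209, -1.205]
wrist_force: [5.4, 6.1, 7.4]
gripper_width: 0.0213
```

Emit:
arm_command(xyz=[[6.5,-9.5,0],[8.5,-8,0],[10,-6,0],[10.5,-3.5,0],[11.5,-1.5,0],[11.5,1,0],[11,3.5,0],[10,5.5,0],[0,0,0]], rot=[[0,0,0],[0,0,0],[0,0,0],[0,0,0],[0,0,0],[0,0,0],[0,0,0],[0,0,0],[0,0,0]], hand=[10,10,10,10,10,10,10,10,10])

```text
t: 13.55
eef_pos: [0.5845, -0.1077, 0.1513]
tcp_rot: [1.209, 1.206, -1.208]
wrist_force: [3.7, -1.7, 7.0]
gripper_width: 0.0212
```

Emit:
arm_command(xyz=[[5.5,4,0],[5,5,0],[4,5.5,0],[3,5,0],[0,0,0],[0,0,0]], rot=[[0,0,0],[0,0,0],[0,0,0],[0,0,0],[0,0,0],[0,0,0]], hand=[10,10,10,10,10,10])

```text
t: 14.3
eef_pos: [0.6022, -0.0884, 0.1513]
tcp_rot: [1.21, 1.205, -1.208]
wrist_force: [3.9, -1.8, 5.5]
gripper_width: 0.022
```

```bash
cat > chk.py <<'E'
from h import *
import sys
fn=sys.argv[1]
m=w2c('wrist'); p,d=save('wrist',fn)
s=manip.state();print(s['eef_pos'],s['tcp_rot'],s['wrist_force'])
a=cv2.imread('pics/wrist3.png',0).astype(np.float32);b=cv2.imread('pics/'+fn,0).astype(np.float32)
# wheel/hub patch and handle-top patch: shift relative to stop picture
for n,(x0,y0,x1,y1) in {'hub':(175,165,230,215),'handle':(262,205,312,240),'bg plate':(240,20,330,110),'tray':(450,60,550,200)}.items():
    t=a[y0:y1,x0:x1]; r=cv2.matchTemplate(b,t,cv2.TM_CCOEFF_NORMED); _,v,_,l=cv2.minMaxLoc(r)
    print(n,round(v,3),l[0]-x0,l[1]-y0)
# handle angle via spoke/handle in world from cloud
P=cloud('wrist',d)
np.save(fn+'.npy',P)
E
python3 chk.py wrist5.png
```

```text
[ 0.60215727 -0.08837846  0.15133041] [ 1.20985247  1.2050931  -1.20750029] [ 4.92164253 -1.68544739  6.6269841 ]
hub 0.977 1 -2
handle 0.994 0 0
bg plate 0.983 1 -3
tray 0.984 3 -3
```

View pics/wrist5.png

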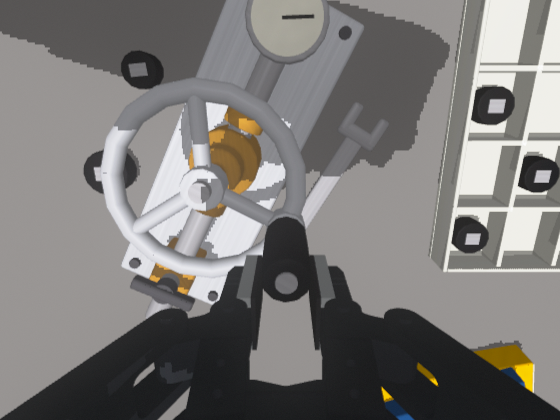

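Same view as at the stop; handle position in the jaws unchanged (0 px shift). It's about 1.6 mm (1.6°) short of two turns, so I'll add the remainder.

Emit:
arm_command(xyz=[[0.5,1,0],[0.5,0.5,0],[0,0,0],[0,0,0],[0,0,0],[0,0,0]], rot=[[0,0,0],[0,0,0],[0,0,0],[0,0,0],[0,0,0],[0,0,0]], hand=[10,10,10,10,10,10])

```text
t: 15.1
eef_pos: [0.6027, -0.0874, 0.1513]
tcp_rot: [1.209, 1.205, -1.209]
wrist_force: [2.6, -4.7, 6.1]
gripper_width: 0.0214
```

```bash
python3 chk.py wrist6.png
```

```text
[ 0.60269988 -0.08738539  0.15129488] [ 1.20916218  1.20486773 -1.20886039] [ 3.95497262 -3.90050136  5.87606168]
hub 0.951 0 -1
handle 0.997 0 0
bg plate 0.985 0 -2
tray 0.979 2 -2
```

Emit:
arm_command(xyz=[[0.2,0.4,0],[0,0,0],[0,0,0],[0,0,0]], rot=[[0,0,0],[0,0,0],[0,0,0],[0,0,0]], hand=[10,10,10,10])

```text
t: 15.65
eef_pos: [0.6029, -0.087, 0.1513]
tcp_rot: [1.209, 1.205, -1.209]
wrist_force: [2.8, -3.9, 6.1]
gripper_width: 0.0214
```

```bash
python3 chk.py wrist7.png
python3 - <<'E'
from h import *
# wheel angle independent of grip: angular profile of rim/spoke points (z .118-.134) about the axis, stop vs now
def prof(f):
    P=np.load(f).reshape(-1,3);P=P[np.isfinite(P[:,0])]
    Q=P[(P[:,2]>.112)&(P[:,2]<.136)]-[.553,-.0605,0]
    r=np.hypot(Q[:,0],Q[:,1]);a=np.degrees(np.arctan2(Q[:,1],Q[:,0]))[(r>.022)&(r<.044)]
    return a
for f in ['wrist3.npy','wrist7.png.npy']:
    a=prof(f); out=[]
    for c in (90,-150):
        x=(a-c+180)%360-180; out.append((c+np.median(x[abs(x)<25])).round(2))
    print(f,out)
p,d=save('side','side7.png')
a=cv2.imread('pics/side3.png').astype(int);b=p[:,:,::-1].astype(int)
print('changed px side',[(int(x),int(y)) for y,x in np.argwhere(abs(a-b).max(2)>60)][:10])
E
```

```text
[ 0.60289981 -0.08702914  0.15129419] [ 1.20911871  1.20478641 -1.20894705] [ 3.19927296 -4.11338265  5.74039374]
hub 0.941 0 0
handle 0.997 0 0
bg plate 0.988 0 -1
tray 0.989 2 -2
wrist3.npy [np.float64(93.42), np.float64(-147.49)]
wrist7.png.npy [np.float64(93.01), np.float64(-147.84)]
changed px side []
```

View pics/wrist7.png

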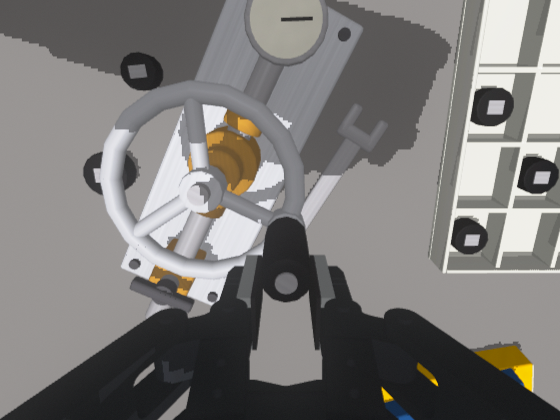

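View pics/side7.png

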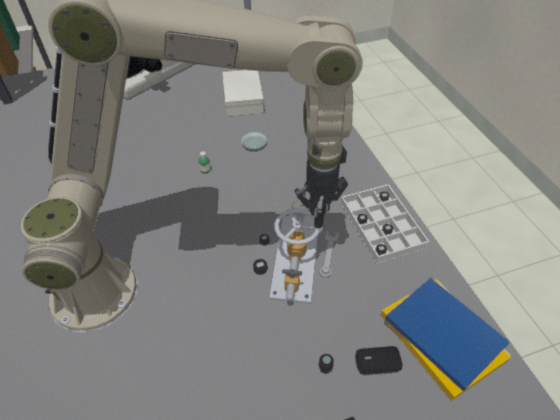

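The TCP matches the stop pose to within 0.1 mm, and the spokes agree to about 0.4°. The handle is still gripped, and the shut-off valve and bystanders haven't moved. Handing in.

```bash
python3 -c "
from rig import manip
print(manip.finish_job()); print(manip.state()['t'])"
```

```text
the job is handed in; nothing more can be done
None
the job is handed in; nothing more can be done
```

I turned the valve wheel clockwise by its crank handle until it hit the closed stop, about 3.09 rad from where it started. I then opened it two full turns anticlockwise and handed in with the handle still gripped. It took about 16 s of the 72 s.

**Stop:** I took it as closed when the wheel stopped moving and the wrist force rose to about 54 N. I eased that to about 14 N before noting the position. The highest wrist force I read was 54 N, against the 120 N limit.

**Two turns:** The gripper finished within 0.1 mm of the position it had at the stop, two turns later. The spokes in the wrist camera read about 0.4° less than at the stop, which is about the accuracy of that measurement. The handle had not moved in the fingers.

**Everything else:** The side camera showed no large changes between the stop and the end. By eye, the shut-off handle and the things lying around stand as they did at the start.

**Disagreement:** The first camera fits of the wheel's axis differed by 5 to 8 mm between cameras. I used the circle the arm actually followed instead (radius 55.3 mm against the 55 mm given).

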